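Fold away and lock the swing-arm display lamp

TASK

The granite mortar has been photographed, so put the swing-arm lamp away: first fold the outer arm with the lamp head clockwise all the way back over the inner arm, then swing the folded arms clockwise about the post to their parked stop. Last, turn the knurled lock collar at the top of the post clockwise, regripping as it takes more than one turn of the hand, until it is tight at its stop with its tab at the locked mark (the raised bar on the end cap), and let go. Leave everything else on the shelf where it stands.

Things in the scene. Friction and masses are not known exactly. Their poses are not given: they have to be found in the camera images.
- lamp: Steel swing-arm LED lamp, foot screwed to the shelf. Origin: underside centre of its round foot (170 mm across), on the axis of the 20 mm post. Up the post: inner arm's hub (38 mm across, up to 184 mm above the shelf), brass washer, lock collar (193 to 217 mm), end cap (34 mm across, marks to 230 mm). Its +y points along the parked inner arm, its -x to the locked mark.
- swing (a joint): Inner arm about the post, rad. 0 = parked against its stop, the arm along the lamp's +y; grows as the arm swings out, counter-clockwise from above, to 1.4. So it is put away clockwise. Stiff, about 0.5 N m (3 N at 170 mm out); stays where left.
- elbow (a joint): Outer arm about the elbow, rad. 0 = folded against its stop, pointing straight back above the inner arm to the post; grows as it unfolds, counter-clockwise from above, to 2.7. So it is folded clockwise. Light, about 0.08 N m; stays where left. Pressed hard on its stop it drives the inner arm outwards.
- collar (a joint): Lock collar about the post, rad. 0 = open stop; grows clockwise from above to the locked stop at 4.2, tab under the locked mark. Captive on a thread, sinks 0.5 mm per rad. Turns at about 0.15 N m; from about 3.4 it clamps the hub and stiffens to 0.3 to 0.5 N m, so a weak grip slips. Stays where left.
- inner_end (a point): On the elbow's axis at the height of the inner arm's centre line. The inner arm is a level bright tube 18 mm thick, centre line 150 mm above the shelf, running from the hub to the elbow; this point is 220 mm from the post's axis. The elbow is 32 mm across, 136 to 205 mm above the shelf.
- lamp_head (a point): Top centre of the lamp head, a flat dark disc 70 mm across, 179 to 199 mm above the shelf, 130 mm from the elbow's axis. The outer arm is a level bright tube 12 mm thick, centre line 187 mm above the shelf, free from 16 to 95 mm from the elbow's axis. Folded, it lies above the inner arm with 22 mm of air between the tubes.
- collar_mid (a point): Centre of the lock collar, on the post's axis, 205 mm above the shelf. The collar is a knurled bright ring 47 mm across and 24 mm high (193 to 217 mm above the shelf at the open stop) with one tab.
- collar_tab (a point): Outer end of the collar's pointer tab, 35 mm from the post's axis, 12 mm out from the knurling; the tab is 7 mm wide and spans 194 to 204 mm above the shelf. It turns with the collar.
- lock_mark (a point): Outer end of the locked mark, a raised radial bar on top of the fixed end cap, 17 mm from the post's axis. (A small round pip on the cap marks the open stop.)
- mortar: Polished black granite mortar, 144 mm across the rim, 105 mm high, standing near the lamp head. Origin: centre of its underside.
- pestle: Black granite pestle, 155 mm long, 45 mm thick, lying along its own x axis on the trivet. Origin: under its middle.
- trivet: Round grey silicone trivet, 176 mm across, 9 mm high. Origin: centre of its underside.
- jar_a: Small glass jar with a bamboo twist lid, 64 mm across, 95 mm high. Origin: centre of its underside.
- jar_b: The other small glass jar, the same. Origin: centre of its underside.
- vase: White ceramic vase, up to 100 mm across, 225 mm high, beyond the parked arm. Origin: centre of its underside. The outer arm strikes it if the lamp is swung in unfolded.
- bowl: Small white ceramic bowl, 116 mm across, 50 mm high. Origin: centre of its underside.

How it is judged (in metres and radians):
On the way, in this order (a step that is already met when the one before it is completed fails the run):
1. the outer arm is folded back over the inner arm (elbow below 0.10 rad) (value of joint elbow below 0.1 rad), for 0.2 s.
2. the folded arms are parked (swing below 0.06 rad, elbow below 0.10 rad) (value of joint swing below 0.06 rad and value of joint elbow below 0.1 rad), for 0.2 s.
3. the collar is at the locked mark (above 4.08 rad) with the arms still parked (all of step 2 and value of joint collar above 4.08 rad), for 0.2 s.
At the end, for the whole second after the job is handed in: The outer arm is folded to within 0.10 rad of its stop, the inner arm parked to within 0.06 rad of its stop, the collar turned to within 0.12 rad of its locked stop (above 4.08 rad), the arms at rest, and the mortar, pestle, trivet, jars, vase and bowl each within 30 mm of where they stood (all of step 3 and velocity of joint swing between -0.05 and 0.05 rad/s and velocity of joint elbow between -0.05 and 0.05 rad/s and distance of each of mortar, pestle, trivet, jar_a, jar_b, vase, bowl from where it was at the start of the episode below 0.03 m); the robot touches nothing.
It fails at once if the mortar, pestle, trivet, a jar, the vase or the bowl is moved by more than 30 mm (distance of any of mortar, pestle, trivet, jar_a, jar_b, vase, bowl from where it was at the start of the episode above 0.03 m).
It fails at once if the vase is tipped (angle between vase's own z axis and vertical above 0.35 rad).
It also fails if it takes over 67 s, if anything falls off the work surface, if the arm or the gripper's body presses on something with over 40 N, if the wrist force passes 120 N, or if a joint passes its speed limit or range.

ROBOT

A 6-joint arm with a two-finger parallel gripper is mounted at the origin on the work surface. World frame = base frame: x ahead of the robot, y to its left, z up, the work surface at z = 0. Lengths are in mm, angles in rad, forces in N, time in s.
With the tool pointing down it reaches from about 350 to 975 mm from the base axis. Payload 7.1 kg.
Tool frame: the origin (TCP) lies at the very end of the fingers, on their centre line; the grasp point (between the pads) lies 19 mm behind it; z points along the fingers, x is the direction in which the jaws open and shut, and the axes are right-handed (so a half turn about z gives the same grasp; the last joint's range is limited). The gripper opens to 88 mm and grips with 3 to 60 N. Pads are 20 mm wide; open, the fingers measure 115 mm over their backs; the gripper's body (75 mm by 178 mm) begins 61 mm behind the grasp point.
Start: joints at [1.303, 0.423, 1.63, -0, 1.089, -0.019], TCP at [153.869, 605.747, 222.675] pointing down, gripper open.
Joint ranges: [-3, 3], [-0.9, 2.11], [0.09, 2.58], [-1.31, 4.45], [0.11, 2.69], [-2.54, 2.54]. Speed limits (rad/s): [2.39, 2.39, 3.01, 3.14, 3.14, 3.14].

INTERFACE

Orientations are given as a rotation vector (axis times angle).
In Python, from workcell import ctrl gives the robot as it stands. The module is installed in compiled form; this text tells all that it offers.
- The arm moves only by the tool move_arm, never from a script. Its argument "motion" is a list of rows, each a list of 2 entries, a list of its own where there are three numbers: the shift along the tool's x, y, z normalised to -1 to 1, where 1 is 150 mm, then the turn, a rotation vector about the tool's x, y, z normalised to -1 to 1, where 1 is 60 degrees. In form: [[[x, y, z], [rx, ry, rz]], ...]. A call has exactly 5 rows; each row is the pose to reach, as a shift and turn from the pose commanded when the call began, along the tool's axes at that moment; what a row does not reach only later rows make up. A row lasts 1/8 s, in which the tool goes at most 62.5 mm and 10.7 degrees, less where a joint would pass 70% of its speed; a pose out of reach is approached as far as the arm can. A call with a number of a shift or a turn outside -1 to 1 is refused whole. A call with a gripper value outside its range is refused whole. "gripper" is the opening, from 0 (shut) to 1 (fully open), set as the call begins (left out, the last holds). The fingers move at their own pace and stop on an object; the grip force is fixed at half the most. Time passes only in rows, so rows that repeat a pose let the fingers close, or fill a call up. It gives the time, the measured TCP pose, the force and the opening at its end, in the units of the state.
- ctrl.get_obs(): the state, without advancing time (a new reading comes with each control period).
- ctrl.get_image(name): name is "side" or "top" or "wrist"; returns a dict with "pixels" (420x560x3 uint8, red, green, blue), "camera_matrix" (3x3 intrinsics, pixels), "D" ([k1, k2, p1, p2, k3] as OpenCV has them; the pictures are not rectified), "R" (3x3) and "t" (3): a world point X has camera coordinates R X + t; the wrist camera has in their place "mount" (4x4, takes a point from camera to tool coordinates, whose origin is the TCP and whose axes are the tool frame's). Camera axes: x right, y down, z forward; pixel columns grow to the right and rows downward; lengths in mm; the calibration is good to about 2 mm. A picture is of the moment at which its call begins: read the wrist's pose just before it. There is no depth.
- ctrl.close_job(): hands the job in, once; it reports no verdict.
Trained networks look in the newest picture that a camera, given by its name, has taken for a name from the list of things; names that differ only in an ending like _2 or _b are one class to them, and where a whole thing is asked for, a point or a joint stands for the part that bears it (a point fixed in the world has none). Each returns a list of dicts, best first, with "p" (0 to 1); they miss things now and then, are a little off and sometimes report something else, mostly with a low value. They report only what shows in the picture. A call takes as long as a camera call.
- ctrl.boxes_of(camera, name): "location" ([x, y, z] in mm, in world coordinates, good to about 4 mm: the middle of the surface that is visible of it).
- ctrl.regions_of(camera, name): "mask" (420x560 bool, what is visible of it).
- ctrl.pinpoint(camera, name): "location" ([x, y, z] in mm, in world coordinates, good to about 4 mm: a listed point, or the origin of a listed thing).
The state is a dict: "t": time; "qpos": joint angles; "qvel": joint speeds; "joint_torque": joint torques, N m; "ee_pos": TCP position; "orientation": TCP orientation; "ft_force": force on the tool from outside, world axes, zero at the start; "moment": the same for the moment, N m; "width": finger opening in mm.
Only numpy, scipy, OpenCV 4.12 (cv2) and the standard library are available. Lean on these libraries where they do the work, as an engineer would, in place of code of your own. Each camera call takes 0.05 s, during which the arm holds its last target.

## Working session

There is one attempt and no reset: what is moved stays moved. The work goes in short steps, Python scripts to look and compute and a tool call to move; the robot and the scene stay as the last step left them, time stands still between calls to the robot, and variables do not carry over. Pictures are saved under pics/ and viewed, and the job is handed in when it is done.

Besides the shell and the picture viewer there is one more tool, called after "Call:" as name([rows], argument=value, ...), one row to a line, values as JSON. move_arm: Moves the arm, as the interface text tells. Its arguments: {"type":"object","properties":{"motion":{"type":"array","items":{"type":"array"}},"gripper":{"type":"number"}},"required":["motion"]}

```bash
mkdir -p pics
cat > h.py <<'E'
from workcell import ctrl
import numpy as np, cv2
from scipy.spatial.transform import Rotation as Ro
def save(c,n):
    im=ctrl.get_image(c); cv2.imwrite('pics/'+n+'.png',im['pixels'][:,:,::-1]); return im
E
python3 - <<'E'
from h import *
o=ctrl.get_obs()
for k in o: print(k,np.round(o[k],3))
for c in ['top','side']:
    im=save(c,c+'0')
    for n in ['lamp','inner_end','lamp_head','collar_mid','collar_tab','lock_mark','mortar','pestle','trivet','jar_a','vase','bowl']:
        print(c,n,[(round(d['p'],2),np.round(d['location'])) for d in ctrl.pinpoint(c,n)][:2])
print(ctrl.get_obs()['t'])
E
```

```text
t 0.0
qpos [ 1.303  0.424  1.631  0.     1.089 -0.019]
qvel [ 0.002  0.001 -0.     0.002 -0.001 -0.001]
joint_torque [ 2.0000e-03 -5.4464e+01 -2.7366e+01  6.4000e-02  2.3000e-02 -0.0000e+00]
ee_pos [153.712 605.245 221.907]
orientation [ 2.479e+00  1.928e+00 -2.000e-03]
ft_force [0.537 0.697 0.107]
moment [-0.01  -0.013 -0.042]
width 87.852
top lamp [(0.2, array([557.,  15., 196.]))]
top inner_end [(0.96, array([454., -57., 150.]))]
top lamp_head [(0.63, array([556.,  16., 192.]))]
top collar_mid [(0.63, array([ 560., -253.,  208.]))]
top collar_tab [(0.67, array([ 580., -230.,  200.]))]
top lock_mark [(0.69, array([ 546., -248.,  229.])), (0.49, array([447., 412.,   6.]))]
top mortar [(0.89, array([539.,  91.,   1.]))]
top pestle [(0.91, array([449., 411.,   8.]))]
top trivet [(0.83, array([446., 408.,   2.]))]
top jar_a [(0.77, array([ 700., -202.,   -5.])), (0.55, array([ 406., -233.,    3.]))]
top vase [(0.81, array([729.,  -3.,   1.]))]
top bowl [(0.7, array([677., 360.,   0.]))]
side lamp [(0.75, array([ 562., -249.,   -1.]))]
side inner_end [(0.83, array([455., -58., 150.]))]
side lamp_head [(0.72, array([550.,  18., 193.]))]
side collar_mid [(0.67, array([ 565., -251.,  202.]))]
side collar_tab []
side lock_mark [(0.69, array([ 543., -241.,  227.]))]
side mortar [(0.67, array([534.,  88.,  -0.])), (0.53, array([451., 407.,   6.]))]
side pestle [(0.62, array([450., 410.,   8.]))]
side trivet [(0.89, array([442., 412.,   1.]))]
side jar_a [(0.76, array([ 403., -229.,   -2.]))]
side vase [(0.96, array([728.,  -8.,   0.]))]
side bowl [(0.85, array([673., 361.,   3.])), (0.62, array([448., 407.,   4.]))]
1.3
```

View pics/top0.png

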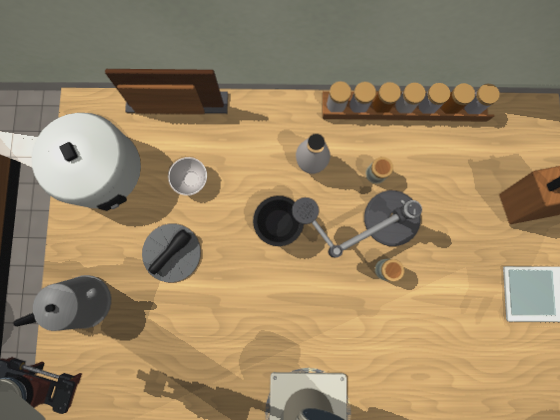

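View pics/side0.png

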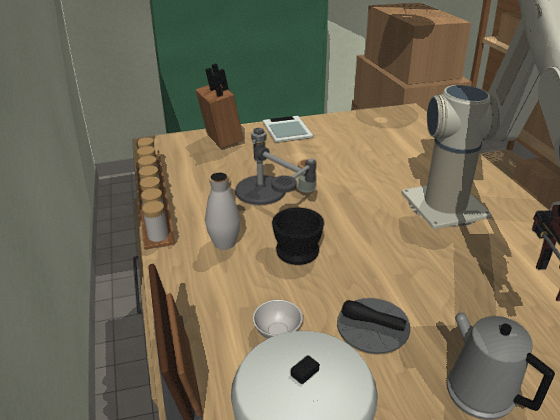

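```bash
cat >> h.py <<'E'
import json,os
# pose x,y,z,yaw (tool down)
def cur():
    o=ctrl.get_obs(); R=Ro.from_rotvec(o['orientation']).as_matrix()
    return np.array([*o['ee_pos'],np.arctan2(R[1,0],R[0,0])]),o
def loadc(): return np.array(json.load(open('cmd.json')))
def plan(wps,start=None,nd=3):
    """prints calls of 5 rows; wps list of (x,y,z,yaw); chunks of 5"""
    s=loadc() if start is None else np.array(start,float)
    for i in range(0,len(wps),5):
        ch=[np.array(w,float) for w in wps[i:i+5]]
        while len(ch)<5: ch.append(ch[-1])
        c,sn=np.cos(s[3]),np.sin(s[3]); rows=[]
        for w in ch:
            d=w[:3]-s[:3]
            v=np.array([d[0]*c+d[1]*sn,d[0]*sn-d[1]*c,-d[2]])/150
            a=-(w[3]-s[3])/np.radians(60)
            rows.append([[round(float(t),nd) for t in v],[0,0,round(float(a),nd)]])
        print(json.dumps(rows), 'max',np.max(np.abs(np.array([r[0] for r in rows]))))
        v=np.array(rows[-1][0])*150
        s=np.array([s[0]+v[0]*c+v[1]*sn,s[1]+v[0]*sn-v[1]*c,s[2]-v[2],s[3]-rows[-1][1][2]*np.radians(60)])
    print('end',np.round(s,2)); json.dump(list(map(float,s)),open('cmd.json','w'))
def line(a,b,n): 
    a=np.array(a,float);b=np.array(b,float)
    return [a+(b-a)*(i+1)/n for i in range(n)]
E
python3 - <<'E'
from h import *
a=[153.869,605.747,222.675,1.322]
plan(line(a,[480,17,245,1.322],17)+[[480,17,210,1.322],[484,15,170,1.322]]+[[484,15,170,1.322]],start=a)
E
```

```text
[[[-0.192, 0.181, -0.009], [0, 0, -0.0]], [[-0.385, 0.362, -0.018], [0, 0, -0.0]], [[-0.577, 0.542, -0.026], [0, 0, -0.0]], [[-0.769, 0.723, -0.035], [0, 0, -0.0]], [[-0.961, 0.904, -0.044], [0, 0, -0.0]]] max 0.961
[[[-0.193, 0.181, -0.009], [0, 0, -0.0]], [[-0.385, 0.362, -0.017], [0, 0, -0.0]], [[-0.577, 0.542, -0.026], [0, 0, -0.0]], [[-0.77, 0.723, -0.035], [0, 0, -0.0]], [[-0.962, 0.904, -0.044], [0, 0, -0.0]]] max 0.962
[[[-0.192, 0.181, -0.008], [0, 0, -0.0]], [[-0.384, 0.362, -0.017], [0, 0, -0.0]], [[-0.577, 0.543, -0.026], [0, 0, -0.0]], [[-0.769, 0.723, -0.035], [0, 0, -0.0]], [[-0.961, 0.904, -0.043], [0, 0, -0.0]]] max 0.961
[[[-0.192, 0.181, -0.009], [0, 0, -0.0]], [[-0.385, 0.362, -0.018], [0, 0, -0.0]], [[-0.385, 0.362, 0.215], [0, 0, -0.0]], [[-0.391, 0.391, 0.482], [0, 0, -0.0]], [[-0.391, 0.391, 0.482], [0, 0, -0.0]]] max 0.482
end [484.02  15.01 170.02   1.32]
```

Call:
move_arm([
  [[-0.19, 0.18, -0.01], [0, 0, 0]],
  [[-0.385, 0.36, -0.02], [0, 0, 0]],
  [[-0.58, 0.54, -0.03], [0, 0, 0]],
  [[-0.77, 0.72, -0.035], [0, 0, 0]],
  [[-0.961, 0.904, -0.044], [0, 0, 0]],
], gripper=0)

```text
t: 1.92
ee_pos: [250.3, 431.6, 229.4]
orientation: [-2.48, -1.929, -0.001]
ft_force: [0.2, 0.2, -0.7]
width: 41.2
```

Call:
move_arm([
  [[-0.19, 0.18, -0.01], [0, 0, 0]],
  [[-0.385, 0.36, -0.02], [0, 0, 0]],
  [[-0.58, 0.54, -0.03], [0, 0, 0]],
  [[-0.77, 0.72, -0.035], [0, 0, 0]],
  [[-0.962, 0.904, -0.044], [0, 0, 0]],
])

```text
t: 2.55
ee_pos: [346.2, 258.3, 236.1]
orientation: [2.48, 1.929, 0.001]
ft_force: [0.1, -0.2, 0.3]
width: 0.5
```

Call:
move_arm([
  [[-0.19, 0.18, -0.01], [0, 0, 0]],
  [[-0.385, 0.36, -0.02], [0, 0, 0]],
  [[-0.58, 0.54, -0.03], [0, 0, 0]],
  [[-0.77, 0.72, -0.035], [0, 0, 0]],
  [[-0.961, 0.904, -0.043], [0, 0, 0]],
])

```text
t: 3.18
ee_pos: [442.2, 85.1, 242.6]
orientation: [2.48, 1.928, 0.001]
ft_force: [0.8, 0.9, 0.8]
width: 0.4
```

Run:
```python
from h import *
p,o=cur(); print(p)
im=save('wrist','w0'); print(np.round(im['mount'],3))
for n in ['inner_end','lamp_head','collar_mid','collar_tab','lock_mark']:
    print(n,[(round(d['p'],2),np.round(d['location'])) for d in ctrl.pinpoint('wrist',n)][:2])
```

```text
[442.21373495  85.1036227  242.58479078   1.32194537]
[[   1.      -0.       0.       0.517]
 [   0.       0.959    0.282  -77.524]
 [  -0.      -0.282    0.959 -160.442]
 [   0.       0.       0.       1.   ]]
inner_end [(0.71, array([457., -61., 147.]))]
lamp_head []
collar_mid []
collar_tab []
lock_mark [(0.41, array([455., -58., 148.]))]
```

View pics/w0.png

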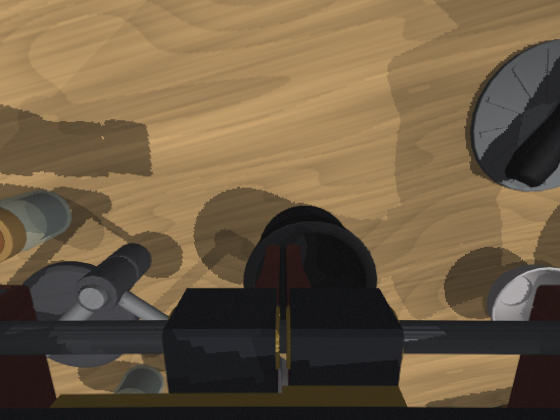

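Call:
move_arm([
  [[-0.19, 0.18, -0.01], [0, 0, 0]],
  [[-0.385, 0.36, -0.02], [0, 0, 0]],
  [[-0.385, 0.36, 0.215], [0, 0, 0]],
  [[-0.391, 0.391, 0.482], [0, 0, 0]],
  [[-0.391, 0.391, 0.482], [0, 0, 0]],
])

```text
t: 4.1
ee_pos: [481.8, 15.9, 167.9]
orientation: [-2.476, -1.928, 0.007]
ft_force: [-0.1, 0.7, 0.8]
width: 0.4
```

Run:
```python
from h import *
E=np.array([454.5,-57.5])
w=[]
for i in range(15):
    f=(i+1)/15; th=np.radians(67.9+(-47.1-67.9)*f); r=78+(72-78)*f
    w.append([*(E+r*np.array([np.cos(th),np.sin(th)])),170,1.322])
plan(w)
```

```text
[[[-0.019, 0.067, 0.0], [0, 0, -0.0]], [[-0.044, 0.131, 0.0], [0, 0, -0.0]], [[-0.077, 0.191, 0.0], [0, 0, -0.0]], [[-0.118, 0.245, 0.0], [0, 0, -0.0]], [[-0.166, 0.294, 0.0], [0, 0, -0.0]]] max 0.294
[[[-0.054, 0.041, 0.0], [0, 0, -0.0]], [[-0.112, 0.075, 0.0], [0, 0, -0.0]], [[-0.174, 0.1, 0.0], [0, 0, -0.0]], [[-0.238, 0.117, 0.0], [0, 0, -0.0]], [[-0.304, 0.125, 0.0], [0, 0, -0.0]]] max 0.304
[[[-0.066, -0.0, 0.0], [0, 0, -0.0]], [[-0.13, -0.01, 0.0], [0, 0, -0.0]], [[-0.193, -0.028, 0.0], [0, 0, -0.0]], [[-0.252, -0.054, 0.0], [0, 0, -0.0]], [[-0.307, -0.087, 0.0], [0, 0, -0.0]]] max 0.307
end [ 503.59 -110.21  170.02    1.32]
```

Call:
move_arm([
  [[-0.02, 0.067, 0], [0, 0, 0]],
  [[-0.045, 0.13, 0], [0, 0, 0]],
  [[-0.077, 0.19, 0], [0, 0, 0]],
  [[-0.118, 0.245, 0], [0, 0, 0]],
  [[-0.166, 0.294, 0], [0, 0, 0]],
])

```text
t: 4.72
ee_pos: [521.1, -20.6, 170.2]
orientation: [2.48, 1.928, 0.0]
ft_force: [-1.4, 1.5, 0.0]
width: 0.5
```

Call:
move_arm([
  [[-0.054, 0.041, 0], [0, 0, 0]],
  [[-0.112, 0.075, 0], [0, 0, 0]],
  [[-0.174, 0.1, 0], [0, 0, 0]],
  [[-0.238, 0.117, 0], [0, 0, 0]],
  [[-0.304, 0.125, 0], [0, 0, 0]],
])

```text
t: 5.35
ee_pos: [527.5, -69.4, 170.0]
orientation: [-2.48, -1.928, -0.0]
ft_force: [0.0, 1.4, -0.2]
width: 0.4
```

Call:
move_arm([
  [[-0.066, 0, 0], [0, 0, 0]],
  [[-0.13, -0.01, 0], [0, 0, 0]],
  [[-0.193, -0.028, 0], [0, 0, 0]],
  [[-0.252, -0.054, 0], [0, 0, 0]],
  [[-0.307, -0.087, 0], [0, 0, 0]],
])

```text
t: 5.98
ee_pos: [503.3, -110.7, 170.1]
orientation: [2.48, 1.928, 0.001]
ft_force: [2.8, 4.6, 0.0]
width: 0.8
```

Run:
```python
from h import *
p,o=cur(); print(p)
for c in ['top','side']:
  im=save(c,c+'1')
  for n in ['inner_end','lamp_head','collar_mid','collar_tab','lock_mark']:
    print(n,[(round(d['p'],2),np.round(d['location'])) for d in ctrl.pinpoint(c,n)][:2])
  if c=='top': cv2.imwrite('pics/top1c.png',cv2.resize(im['pixels'][150:310,240:460,::-1],None,fx=3,fy=3))
```

```text
[ 503.3171265  -110.70399802  170.10250648    1.32195142]
inner_end [(0.67, array([448., 414.,   8.])), (0.63, array([454., -58., 149.]))]
lamp_head []
collar_mid [(0.72, array([ 559., -253.,  205.]))]
collar_tab [(0.43, array([ 583., -226.,  197.]))]
lock_mark [(0.67, array([ 546., -251.,  229.]))]
inner_end [(0.74, array([450., -61., 147.])), (0.35, array([675., 361.,   1.]))]
lamp_head [(0.56, array([ 511., -177.,  192.]))]
collar_mid [(0.76, array([ 563., -251.,  203.]))]
collar_tab [(0.55, array([ 584., -225.,  200.]))]
lock_mark [(0.79, array([ 546., -247.,  231.]))]
```

View pics/top1c.png

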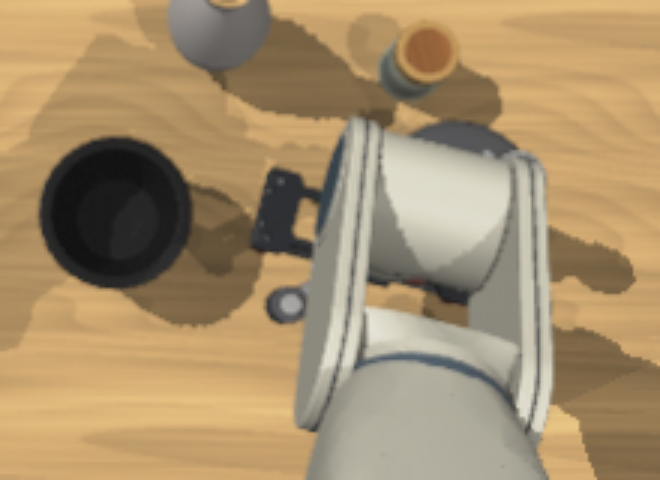

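View pics/side1.png

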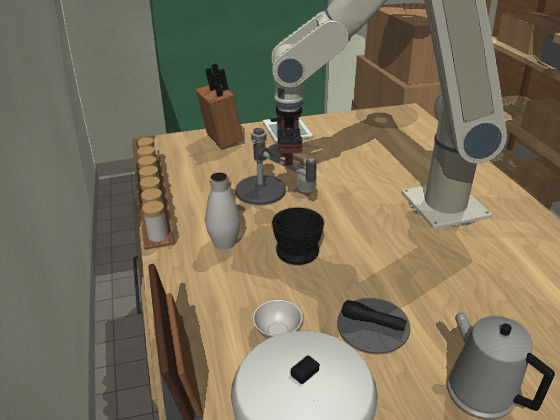

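Run:
```python
from h import *
P=np.array([562,-251.])
def pt(ang,d,r=160):
    a=np.radians(ang); v=np.array([np.cos(a),np.sin(a)]); n=np.array([-v[1],v[0]])
    return P+r*v+d*n
s=loadc(); y=1.322
q=pt(120.5,46)
w=[[508,-107,190,y],[508,-107,222,y],*line([508,-107,222,y],[*q,220,y],2),[*q,185,y],[*q,147,y]]
for i in range(9):
    f=(i+1)/9
    w.append([*pt(120.5-40.5*f,46-26*f),147,y])
plan(w)
```

```text
[[[0.028, 0.023, -0.133], [0, 0, -0.0]], [[0.028, 0.023, -0.347], [0, 0, -0.0]], [[-0.122, -0.169, -0.34], [0, 0, -0.0]], [[-0.272, -0.36, -0.333], [0, 0, -0.0]], [[-0.272, -0.36, -0.1], [0, 0, -0.0]]] max 0.36
[[[-0.0, -0.0, 0.253], [0, 0, -0.0]], [[0.087, 0.06, 0.253], [0, 0, -0.0]], [[0.167, 0.128, 0.253], [0, 0, -0.0]], [[0.241, 0.202, 0.253], [0, 0, -0.0]], [[0.307, 0.283, 0.253], [0, 0, -0.0]]] max 0.307
[[[0.059, 0.087, 0.0], [0, 0, -0.0]], [[0.109, 0.178, 0.0], [0, 0, -0.0]], [[0.15, 0.274, 0.0], [0, 0, -0.0]], [[0.182, 0.372, 0.0], [0, 0, -0.0]], [[0.205, 0.473, 0.0], [0, 0, -0.0]]] max 0.473
end [570.03 -89.95 147.07   1.32]
```

Call:
move_arm([
  [[0.028, 0.023, -0.133], [0, 0, 0]],
  [[0.028, 0.023, -0.347], [0, 0, 0]],
  [[-0.122, -0.169, -0.34], [0, 0, 0]],
  [[-0.272, -0.36, -0.333], [0, 0, 0]],
  [[-0.272, -0.36, -0.1], [0, 0, 0]],
])

```text
t: 7.2
ee_pos: [441.1, -137.5, 186.6]
orientation: [2.478, 1.925, 0.004]
ft_force: [0.4, 1.0, 0.2]
width: 0.3
```

Call:
move_arm([
  [[0, 0, 0.253], [0, 0, 0]],
  [[0.087, 0.06, 0.253], [0, 0, 0]],
  [[0.167, 0.128, 0.253], [0, 0, 0]],
  [[0.241, 0.202, 0.253], [0, 0, 0]],
  [[0.307, 0.283, 0.253], [0, 0, 0]],
])

```text
t: 7.82
ee_pos: [495.4, -101.8, 148.1]
orientation: [2.478, 1.929, 0.001]
ft_force: [-2.8, -2.3, 0.9]
width: 0.7
```

Call:
move_arm([
  [[0.059, 0.087, 0], [0, 0, 0]],
  [[0.109, 0.178, 0], [0, 0, 0]],
  [[0.15, 0.274, 0], [0, 0, 0]],
  [[0.182, 0.372, 0], [0, 0, 0]],
  [[0.205, 0.473, 0], [0, 0, 0]],
])

```text
t: 8.45
ee_pos: [558.1, -88.6, 145.4]
orientation: [-2.462, -1.917, 0.033]
ft_force: [-70.4, -1.2, 58.5]
width: 0.4
```

Run:
```python
from h import *
p,o=cur(); print(p,o['ft_force'])
for c in ['side','top']:
  im=save(c,c+'2')
  for n in ['inner_end','lamp_head','collar_mid','collar_tab','lock_mark']:
    print(n,[(round(d['p'],2),np.round(d['location'])) for d in ctrl.pinpoint(c,n)][:2])
```

```text
[558.11560771 -88.61832708 145.44037935   1.32319684] [-70.39445204  -1.23456675  58.48924488]
inner_end [(0.61, array([585., -33., 149.]))]
lamp_head [(0.63, array([ 567., -163.,  194.])), (0.48, array([449., 409.,   5.]))]
collar_mid [(0.82, array([ 562., -252.,  204.]))]
collar_tab [(0.63, array([ 581., -225.,  198.]))]
lock_mark [(0.93, array([ 545., -244.,  231.]))]
inner_end [(0.53, array([586., -32., 149.]))]
lamp_head []
collar_mid [(0.57, array([ 556., -252.,  207.]))]
collar_tab [(0.44, array([ 581., -229.,  199.]))]
lock_mark [(0.96, array([ 546., -250.,  229.]))]
```

View pics/side2.png

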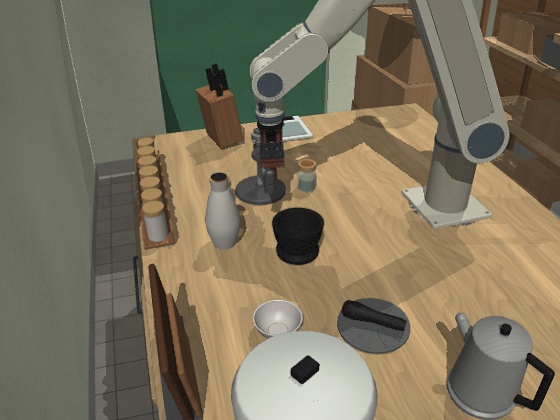

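Call:
move_arm([
  [[0, -0.06, -0.0], [0, 0, 0]],
  [[0.0, -0.12, 0], [0, 0, 0]],
  [[0, -0.2, -0.0], [0, 0, 0]],
  [[0, -0.3, -0.2], [0, 0, 0]],
  [[0, -0.3, -0.5], [0, 0, 0]],
])

```text
t: 9.68
ee_pos: [525.0, -78.3, 221.8]
orientation: [-2.478, -1.927, 0.003]
ft_force: [0.5, -0.7, 0.9]
width: 0.3
```

Run:
```python
from h import *
s=loadc(); c,sn=np.cos(s[3]),np.sin(s[3]); d=-45
s[:3]+=[d*sn,-d*c,75]; json.dump(list(s),open('cmd.json','w'))
p,o=cur(); print(s,p,o['ft_force'])
for c in ['side','top','wrist']:
  im=save(c,c+'3')
  for n in ['lamp','inner_end','lamp_head','collar_mid','collar_tab','lock_mark','vase','mortar']:
    print(n,[(round(d['p'],2),np.round(d['location'])) for d in ctrl.pinpoint(c,n)][:2])
  if c!='wrist':
    K=im['camera_matrix'];uv,_=cv2.projectPoints(np.array([[562.,-251,200]]),cv2.Rodrigues(im['R'])[0],im['t'],K,np.array(im['D']));u,v=uv.ravel().astype(int);print(u,v)
    cv2.imwrite('pics/%s3c.png'%c,cv2.resize(im['pixels'][max(0,v-75):v+75,u-100:u+100,::-1],None,fx=4,fy=4,interpolation=cv2.INTER_CUBIC))
```

```text
[526.41220111 -78.86670554 222.075        1.322     ] [524.99637233 -78.2570418  221.82455384   1.3221301 ] [ 0.50184961 -0.70694924  0.85373483]
lamp [(0.93, array([ 562., -251.,   -4.]))]
inner_end [(0.66, array([530.,  89.,  -0.])), (0.6, array([585., -34., 146.]))]
lamp_head [(0.81, array([ 564., -164.,  196.]))]
collar_mid [(0.97, array([ 562., -252.,  205.]))]
collar_tab [(0.64, array([ 583., -224.,  200.]))]
lock_mark [(0.77, array([ 541., -245.,  229.])), (0.54, array([ 566., -163.,  194.]))]
vase [(0.94, array([730.,  -8.,   0.])), (0.66, array([586., -30., 146.]))]
mortar [(0.78, array([537.,  89.,   0.]))]
258 136
lamp []
inner_end [(0.34, array([583., -30., 148.]))]
lamp_head []
collar_mid [(0.91, array([ 560., -254.,  206.])), (0.18, array([447., 413.,   1.]))]
collar_tab []
lock_mark [(0.73, array([ 544., -252.,  230.])), (0.64, array([ 699., -204.,   -3.]))]
vase [(0.92, array([728.,  -7.,   2.]))]
mortar [(0.94, array([539.,  90.,  -3.]))]
410 208
lamp [(0.62, array([ 557., -250.,   -2.])), (0.25, array([588., -33., 151.]))]
inner_end [(0.83, array([587., -34., 149.]))]
lamp_head []
collar_mid [(0.77, array([ 558., -250.,  207.]))]
collar_tab [(0.66, array([ 580., -225.,  200.]))]
lock_mark []
vase []
mortar [(0.79, array([537.,  95.,  -2.]))]
```

View pics/top3c.png

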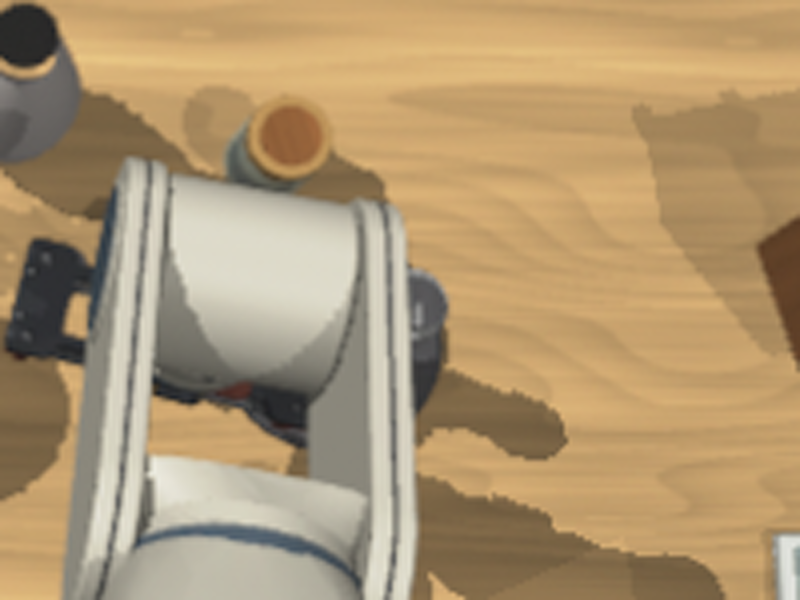

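View pics/side3c.png

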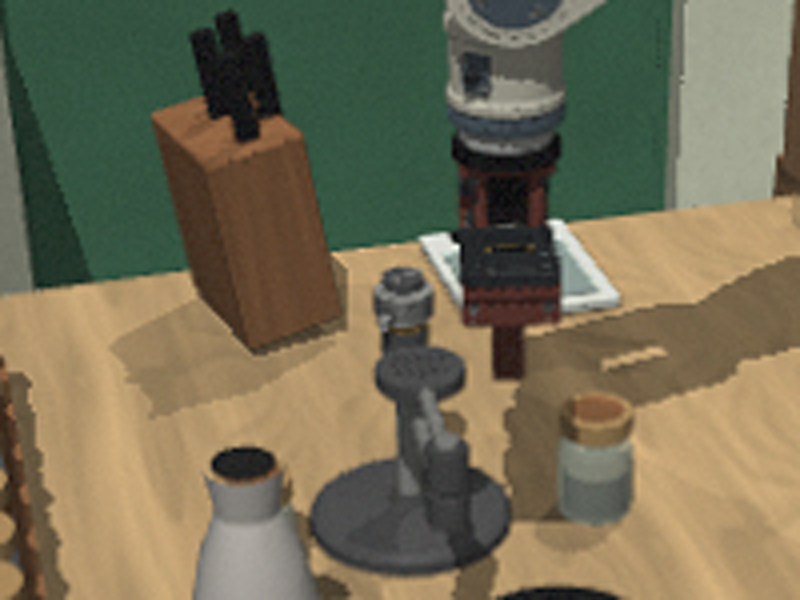

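View pics/wrist3.png

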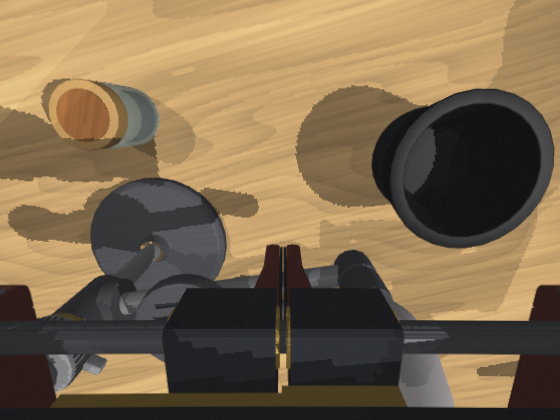

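Run:
```python
from h import *
s=loadc(); print(ctrl.get_obs()['qpos'])
y=np.radians(110); y0=s[3]; mid=[530,-100,270]; tgt=[627,-228,270]
w=[[526.4,-78.9,250,y0+(y-y0)*.25]]
f=lambda a:[526.4+(627-526.4)*a,-78.9+(-228+78.9)*a,275,y0+(y-y0)*(.25+.75*a)]
w+= [f(.2),f(.5),f(.8),f(1)]
plan(w)
```

```text
[-1.71094901e-01  2.88331052e-01  1.83510476e+00 -2.23027806e-06
  1.01813166e+00 -1.49307564e+00]
[[[-0.0, -0.0, -0.186], [0, 0, -0.143]], [[-0.16, 0.179, -0.353], [0, 0, -0.228]], [[-0.399, 0.447, -0.353], [0, 0, -0.357]], [[-0.639, 0.716, -0.353], [0, 0, -0.485]], [[-0.798, 0.895, -0.353], [0, 0, -0.571]]] max 0.895
end [ 627.05 -227.94  275.02    1.92]
```

Call:
move_arm([
  [[0, 0, -0.186], [0, 0, -0.143]],
  [[-0.16, 0.179, -0.353], [0, 0, -0.228]],
  [[-0.399, 0.447, -0.353], [0, 0, -0.357]],
  [[-0.639, 0.716, -0.353], [0, 0, -0.485]],
  [[-0.798, 0.895, -0.353], [0, 0, -0.571]],
], gripper=0.75)

```text
t: 11.65
ee_pos: [628.1, -229.9, 274.9]
orientation: [1.798, 2.575, -0.0]
ft_force: [-0.2, -0.3, -0.4]
width: 46.8
```

Run:
```python
from h import *
p,o=cur(); print(p,o['qpos'][5],o['width'])
im=save('wrist','w4')
for n in ['lamp','inner_end','lamp_head','collar_mid','collar_tab','lock_mark']:
    print(n,[(round(d['p'],2),np.round(d['location'])) for d in ctrl.pinpoint('wrist',n)][:2])
# undistort-independent overlay: project circles for P hypothesis
R=Ro.from_rotvec(o['orientation']).as_matrix(); T=np.eye(4);T[:3,:3]=R;T[:3,3]=o['ee_pos']
W=T@im['mount']; Wi=np.linalg.inv(W)
def proj(X): return cv2.projectPoints(np.array(X,float),cv2.Rodrigues(Wi[:3,:3])[0],Wi[:3,3],im['camera_matrix'],np.array(im['D']))[0].reshape(-1,2)
img=im['pixels'][:,:,::-1].copy()
a=np.linspace(0,2*np.pi,60)
for r,z,c in [(23.5,217,(0,0,255)),(17,226,(0,255,0))]:
    uv=proj(np.c_[561+r*np.cos(a),-251.5+r*np.sin(a),0*a+z]); cv2.polylines(img,[np.int32(uv*16)],True,c,1,shift=4)
big=cv2.resize(img,None,fx=1.4,fy=1.4,interpolation=cv2.INTER_CUBIC)
cv2.imwrite('pics/w4o.png',big)
u,v=proj([[561,-251.5,220]])[0].astype(int); print(u,v)
sz=60;cr=np.hstack([q[max(0,v-sz):v+sz,max(0,u-sz):u+sz] for q in (im['pixels'][:,:,::-1],img)])
cv2.imwrite('pics/w4c.png',cv2.resize(cr,(800,int(800*cr.shape[0]/cr.shape[1])),interpolation=cv2.INTER_CUBIC))
```

```text
[ 628.05685334 -229.94116809  274.94800635    1.92255333] -2.291199349630514 46.80165341455967
lamp []
inner_end [(0.77, array([586., -36., 148.]))]
lamp_head [(0.88, array([ 570., -163.,  198.]))]
collar_mid [(0.81, array([ 557., -249.,  206.])), (0.21, array([ 573., -161.,  201.]))]
collar_tab [(0.85, array([ 581., -225.,  200.])), (0.58, array([ 696., -206.,    2.]))]
lock_mark [(0.65, array([ 543., -247.,  226.]))]
286 130
```

View pics/w4o.png

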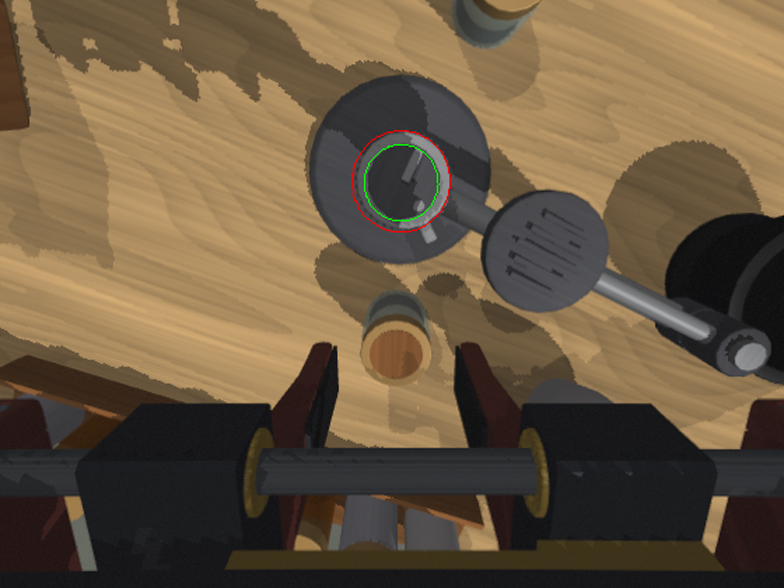

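View pics/w4c.png

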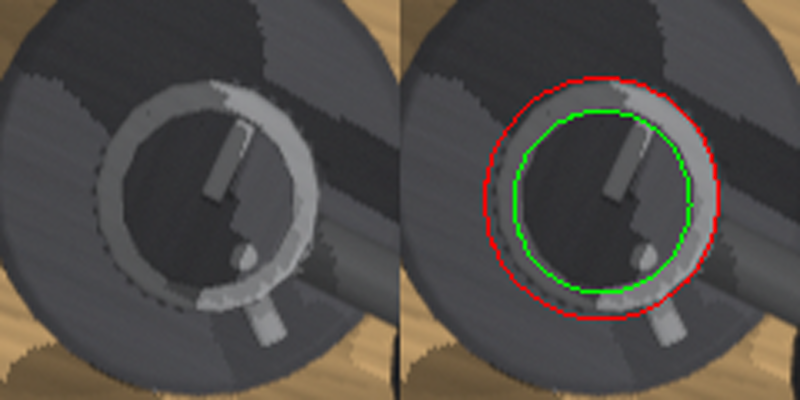

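Run:
```python
from h import *
y=loadc()[3]; P=[560.7,-250.5]
plan([[590,-240,272,y],[*P,270,y],[*P,262,y],[*P,240,y],[*P,240,y]]+[[*P,225,y],[*P,205,y],[*P,190,y],[*P,190,y],[*P,190,y]])
```

```text
[[[0.009, -0.26, 0.02], [0, 0, -0.0]], [[0.01, -0.467, 0.033], [0, 0, -0.0]], [[0.01, -0.467, 0.087], [0, 0, -0.0]], [[0.01, -0.467, 0.233], [0, 0, -0.0]], [[0.01, -0.467, 0.233], [0, 0, -0.0]]] max 0.467
[[[-0.0, -0.0, 0.1], [0, 0, -0.0]], [[-0.0, -0.0, 0.234], [0, 0, -0.0]], [[-0.0, -0.0, 0.334], [0, 0, -0.0]], [[-0.0, -0.0, 0.334], [0, 0, -0.0]], [[-0.0, -0.0, 0.334], [0, 0, -0.0]]] max 0.334
end [ 560.72 -250.49  189.98    1.92]
```

Call:
move_arm([
  [[0.01, -0.26, 0.02], [0, 0, 0]],
  [[0.01, -0.467, 0.033], [0, 0, 0]],
  [[0.01, -0.467, 0.087], [0, 0, 0]],
  [[0.01, -0.467, 0.233], [0, 0, 0]],
  [[0.01, -0.467, 0.233], [0, 0, 0]],
])

```text
t: 12.62
ee_pos: [560.3, -249.2, 238.6]
orientation: [-1.799, -2.572, 0.0]
ft_force: [-0.4, -0.1, -0.1]
width: 65.8
```

Run:
```python
from h import *
p,o=cur(); print(p,o['qpos'][5],o['width'])
im=save('side','s5'); cv2.imwrite('pics/s5c.png',cv2.resize(im['pixels'][60:210,160:360,::-1],None,fx=4,fy=4,interpolation=cv2.INTER_CUBIC))
```

```text
[ 560.33140041 -249.22221182  238.63299669    1.92058377] -2.3587226922468973 65.78659162212917
```

View pics/s5c.png

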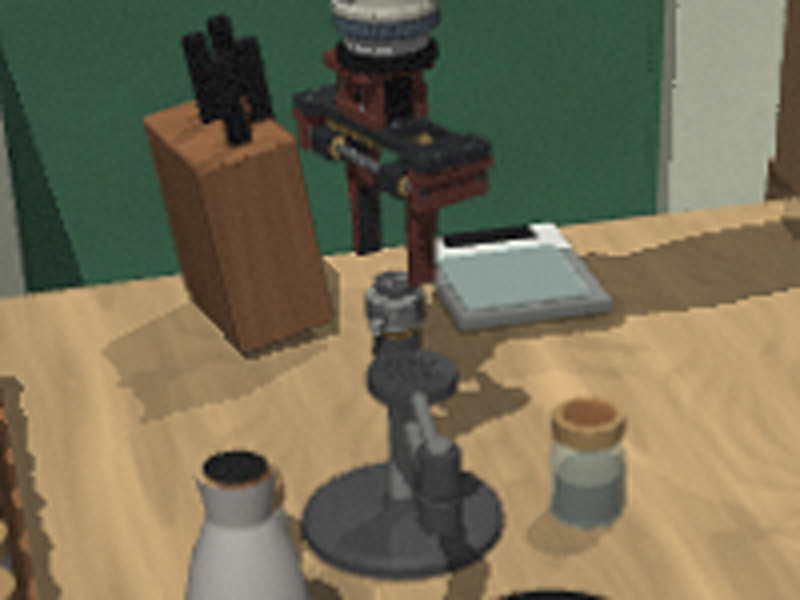

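Call:
move_arm([
  [[0, 0, 0.1], [0, 0, 0]],
  [[0, 0, 0.234], [0, 0, 0]],
  [[0, 0, 0.334], [0, 0, 0]],
  [[0, 0, 0.334], [0, 0, 0]],
  [[0, 0, 0.334], [0, 0, 0]],
])

```text
t: 13.3
ee_pos: [561.1, -250.6, 190.4]
orientation: [1.801, 2.573, 0.0]
ft_force: [-0.4, -1.0, 0.2]
width: 65.9
```

Call:
move_arm([
  [[0, 0, 0], [0, 0, 0]],
  [[0, 0, 0], [0, 0, 0]],
  [[0, 0, 0], [0, 0, 0]],
  [[0, 0, 0], [0, 0, 0]],
  [[0, 0, 0], [0, 0, 0]],
], gripper=0)

```text
t: 13.92
ee_pos: [561.1, -250.8, 190.5]
orientation: [1.801, 2.573, 0.0]
ft_force: [-0.4, -1.7, 3.5]
width: 45.7
```

Call:
move_arm([
  [[0, 0, 0], [0, 0, 0.16]],
  [[0, 0, 0.001], [0, 0, 0.32]],
  [[0, 0, 0.002], [0, 0, 0.48]],
  [[0, 0, 0.002], [0, 0, 0.64]],
  [[0, 0, 0.003], [0, 0, 0.8]],
])

```text
t: 14.55
ee_pos: [561.0, -251.4, 190.0]
orientation: [2.695, 1.61, -0.0]
ft_force: [-0.8, -4.0, 3.7]
width: 45.5
```

Run:
```python
from h import *
p,o=cur(); print(p,o['qpos'][5],o['width'],o['ft_force'],o['moment'])
im=save('side','s6'); cv2.imwrite('pics/s6c.png',cv2.resize(im['pixels'][60:210,160:360,::-1],None,fx=4,fy=4,interpolation=cv2.INTER_CUBIC))
for n in ['inner_end','lamp_head','collar_tab']:
    print(n,[(round(d['p'],2),np.round(d['location'])) for d in ctrl.pinpoint('side',n)][:2])
```

```text
[ 561.01792504 -251.40635646  190.0366742     1.07718844] -1.5164507243113428 45.52390562805091 [-0.78581084 -4.04143177  3.73803167] [-0.69745038  0.13177571  0.1624235 ]
inner_end [(0.83, array([585., -31., 148.]))]
lamp_head [(0.76, array([ 566., -164.,  194.])), (0.21, array([450., 409.,   5.]))]
collar_tab [(0.53, array([ 595., -253.,  198.]))]
```

View pics/s6c.png

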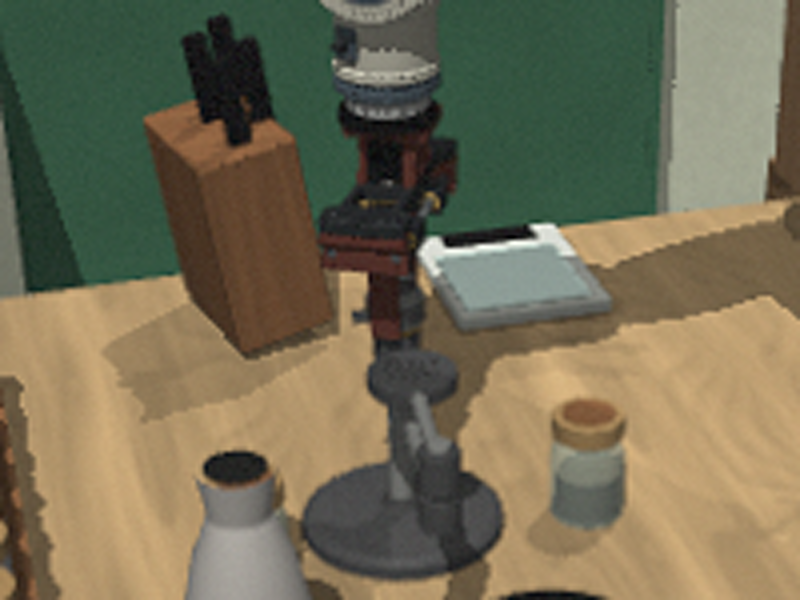

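Call:
move_arm([
  [[0, 0, 0], [0, 0, 0.16]],
  [[0, 0, 0.001], [0, 0, 0.32]],
  [[0, 0, 0.002], [0, 0, 0.48]],
  [[0, 0, 0.002], [0, 0, 0.64]],
  [[0, 0, 0.003], [0, 0, 0.8]],
])

```text
t: 15.38
ee_pos: [560.5, -251.7, 189.6]
orientation: [3.116, 0.381, -0.001]
ft_force: [-2.8, -7.7, 5.6]
width: 45.5
```

Call:
move_arm([
  [[0, 0, 0], [0, 0, 0.16]],
  [[0, 0, 0.001], [0, 0, 0.32]],
  [[0, 0, 0.002], [0, 0, 0.48]],
  [[0, 0, 0.002], [0, 0, 0.64]],
  [[0, 0, 0.003], [0, 0, 0.8]],
])

```text
t: 16.0
ee_pos: [559.9, -251.7, 189.1]
orientation: [3.002, -0.919, -0.001]
ft_force: [-5.4, -6.7, 7.1]
width: 45.1
```

Call:
move_arm([
  [[0, 0, 0], [0, 0, 0.16]],
  [[0, 0, 0.001], [0, 0, 0.32]],
  [[0, 0, 0.002], [0, 0, 0.48]],
  [[0, 0, 0.002], [0, 0, 0.64]],
  [[0, 0, 0.003], [0, 0, 0.8]],
])

```text
t: 16.62
ee_pos: [559.5, -251.1, 188.7]
orientation: [2.368, -2.061, -0.002]
ft_force: [-7.0, -4.2, 8.8]
width: 45.6
```

Run:
```python
from h import *
p,o=cur(); print(p,o['qpos'][5],o['width'],o['ft_force'],o['moment'])
for c in ['side','top']:
  im=save(c,c+'7')
  for n in ['inner_end','lamp_head','collar_tab']:
    print(n,[(round(d['p'],2),np.round(d['location'])) for d in ctrl.pinpoint(c,n)][:2])
```

```text
[ 559.49653437 -251.07902116  188.66068179   -1.43213628] 0.9927784217283753 45.63526940877689 [-7.00133536 -4.17839031  8.81359541] [-0.6566394   1.18441899  0.147487  ]
inner_end [(0.65, array([584., -31., 147.]))]
lamp_head [(0.6, array([ 566., -164.,  194.]))]
collar_tab [(0.61, array([ 531., -273.,  200.]))]
inner_end [(0.76, array([583., -31., 150.])), (0.19, array([538.,  92.,  -3.]))]
lamp_head [(0.3, array([584., -33., 149.]))]
collar_tab [(0.66, array([ 558., -255.,  206.]))]
```

Call:
move_arm([
  [[0, 0, 0], [0, 0, 0.15]],
  [[0, 0, 0.001], [0, 0, 0.3]],
  [[0, 0, 0.002], [0, 0, 0.45]],
  [[0, 0, 0.002], [0, 0, 0.6]],
  [[0, 0, 0.003], [0, 0, 0.72]],
])

```text
t: 17.65
ee_pos: [560.0, -250.9, 188.4]
orientation: [1.446, -2.787, 0.0]
ft_force: [0.3, -6.1, 6.1]
width: 45.5
```

Run:
```python
from h import *
p,o=cur(); print(p,o['qpos'][5],o['width'],o['ft_force'],o['moment'])
for c in ['side']:
  im=save(c,c+'8')
  for n in ['inner_end','lamp_head','collar_tab','lock_mark']:
    print(n,[(round(d['p'],2),np.round(d['location'])) for d in ctrl.pinpoint(c,n)][:2])
```

```text
[ 560.02618426 -250.85000088  188.36365527   -2.18440507] 1.745217933207898 45.48245186829614 [ 0.32483068 -6.07379428  6.05692758] [-1.0553269   0.13115852  0.93916656]
inner_end [(0.59, array([584., -31., 149.]))]
lamp_head [(0.77, array([ 566., -163.,  194.]))]
collar_tab [(0.38, array([ 524., -249.,  197.]))]
lock_mark [(0.9, array([ 541., -245.,  230.]))]
```

Call:
move_arm([
  [[0, 0, 0], [0, 0, 0.05]],
  [[0, 0, 0], [0, 0, 0.1]],
  [[0, 0, 0], [0, 0, 0.14]],
  [[0, 0, 0], [0, 0, 0.14]],
  [[0, 0, 0], [0, 0, 0.14]],
])

```text
t: 18.52
ee_pos: [561.4, -252.0, 188.4]
orientation: [-1.244, 2.884, -0.005]
ft_force: [-0.0, -7.4, 4.8]
width: 45.9
```

Run:
```python
from h import *
p,o=cur(); print(p,o['qpos'][5],o['width'],o['ft_force'],o['moment'])
for c in ['side']:
  im=save(c,c+'9')
  for n in ['inner_end','lamp_head','collar_tab','lock_mark']:
    print(n,[(round(d['p'],2),np.round(d['location'])) for d in ctrl.pinpoint(c,n)][:2])
```

```text
[ 561.37345482 -252.00396425  188.449076     -2.32685806] 1.887684667351463 45.85367106763863 [-5.88048605e-03 -7.38165737e+00  4.77454120e+00] [-1.25407646  0.17554245  0.21568685]
inner_end [(0.84, array([589., -31., 146.])), (0.72, array([675., 358.,   3.]))]
lamp_head [(0.55, array([ 565., -165.,  196.]))]
collar_tab [(0.54, array([ 525., -249.,  198.]))]
lock_mark [(0.76, array([ 542., -246.,  230.]))]
```

Call:
move_arm([
  [[0, 0, 0], [0, 0, 0]],
  [[0, 0, 0], [0, 0, 0]],
  [[0, 0, 0], [0, 0, 0]],
  [[0, 0, 0], [0, 0, 0]],
  [[0, 0, 0], [0, 0, 0]],
], gripper=0.75)

```text
t: 19.4
ee_pos: [560.7, -250.3, 187.6]
orientation: [1.238, -2.887, -0.0]
ft_force: [0.9, -0.2, -0.6]
width: 65.8
```

Call:
move_arm([
  [[0, 0, -0.1], [0, 0, 0]],
  [[0, 0, -0.3], [0, 0, 0]],
  [[0, 0, -0.56], [0, 0, 0]],
  [[0, 0.15, -0.58], [0, 0, 0]],
  [[0, 0.45, -0.58], [0, 0, 0]],
])

```text
t: 20.02
ee_pos: [512.6, -204.4, 276.6]
orientation: [-1.236, 2.886, -0.004]
ft_force: [-0.7, 0.1, -0.1]
width: 65.9
```

Run:
```python
from h import *
p,o=cur(); print(p,o['width'],o['ft_force'],o['moment'])
for c in ['side','wrist']:
  im=save(c,c+'10')
  for n in ['inner_end','lamp_head','collar_mid','collar_tab','lock_mark']:
    print(n,[(round(d['p'],2),np.round(d['location'])) for d in ctrl.pinpoint(c,n)][:2])
R=Ro.from_rotvec(o['orientation']).as_matrix(); T=np.eye(4);T[:3,:3]=R;T[:3,3]=o['ee_pos']
Wi=np.linalg.inv(T@im['mount'])
def proj(X): return cv2.projectPoints(np.array(X,float),cv2.Rodrigues(Wi[:3,:3])[0],Wi[:3,3],im['camera_matrix'],np.array(im['D']))[0].reshape(-1,2)
u,v=proj([[561,-251,210]])[0].astype(int); print(u,v); img=im['pixels'][:,:,::-1].copy()
sz=60;a=img[max(0,v-sz):v+sz,max(0,u-sz):u+sz].copy()
for t in np.radians([174,177,181]):
  uv=proj([[561+25*np.cos(t),-251+25*np.sin(t),202],[561+42*np.cos(t),-251+42*np.sin(t),202]]); cv2.line(img,*[tuple(int(k*16) for k in q) for q in uv],(0,0,255),1,shift=4)
b=img[max(0,v-sz):v+sz,max(0,u-sz):u+sz]
cr=np.hstack([a,b]);cv2.imwrite('pics/w10c.png',cv2.resize(cr,(800,int(800*cr.shape[0]/cr.shape[1])),interpolation=cv2.INTER_CUBIC))
```

```text
[ 512.63102479 -204.37029403  276.64600474   -2.33248402] 65.93178447406002 [-0.67463574  0.11257563 -0.05234377] [0.09989591 0.13841373 0.02765247]
inner_end [(0.89, array([585., -32., 148.])), (0.51, array([731., -10.,  -2.]))]
lamp_head [(0.72, array([ 568., -164.,  193.])), (0.67, array([ 561., -250.,   -4.]))]
collar_mid [(0.77, array([ 559., -252.,  206.])), (0.54, array([672., 362.,  -2.]))]
collar_tab [(0.69, array([ 524., -246.,  200.]))]
lock_mark []
inner_end [(0.81, array([585., -32., 147.])), (0.29, array([ 574., -164.,  196.]))]
lamp_head [(0.65, array([ 575., -163.,  198.]))]
collar_mid [(0.77, array([ 557., -252.,  208.]))]
collar_tab [(0.64, array([ 520., -248.,  197.]))]
lock_mark [(0.88, array([ 542., -248.,  228.])), (0.71, array([ 558., -249.,  203.]))]
283 134
```

View pics/w10c.png

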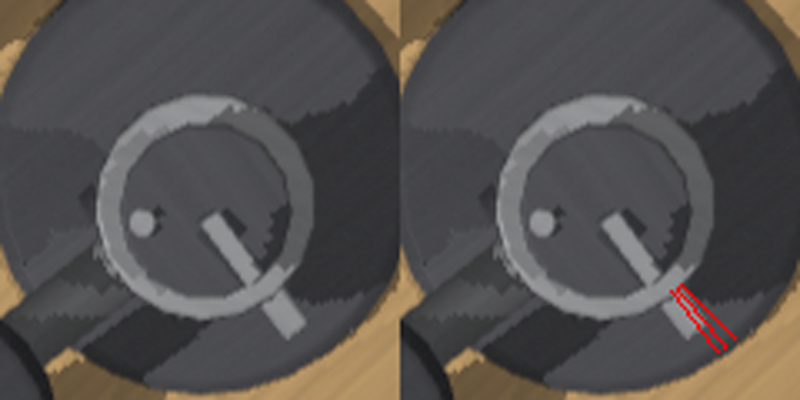

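View pics/wrist10.png

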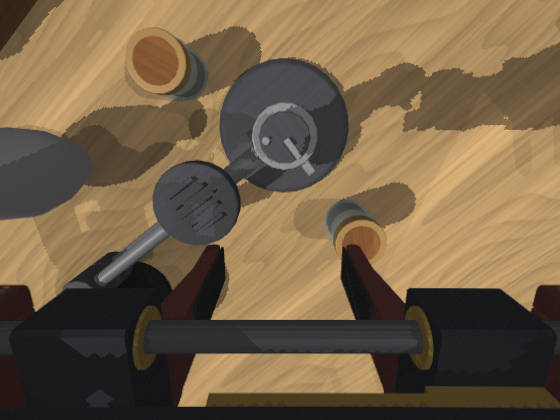

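Run:
```python
from h import *
p,o=cur(); im=ctrl.get_image('wrist'); print(p)
R=Ro.from_rotvec(o['orientation']).as_matrix(); T=np.eye(4);T[:3,:3]=R;T[:3,3]=o['ee_pos']
W=T@im['mount']; s=120/400
def bp(c,z):
    x=cv2.undistortPoints(np.array([[[223+c[0]*s,74+c[1]*s]]],float),im['camera_matrix'],np.array(im['D'])).ravel()
    d=W[:3,:3]@[*x,1]; C=W[:3,3]; return (C+d*(z-C[2])/d[2])[:2]
for nm,a,b,z in [('bar',(212,220),(258,280),230),('tab',(270,300),(292,328),202),('pip',(142,223),None,230)]:
    A=bp(a,z); print(nm,A,end=' ')
    if b: B=bp(b,z); d=B-A; print(B,np.degrees(np.arctan2(d[1],d[0])))
from itertools import product
c=bp((207,207),215); print('centre collar top',c)
B=bp((292,328),202)-c; print('tab ang about centre',np.degrees(np.arctan2(B[1],B[0])),np.linalg.norm(B))
B=bp((258,280),230)-c; print('bar',np.degrees(np.arctan2(B[1],B[0])))
B=bp((142,223),230)-c; print('pip',np.degrees(np.arctan2(B[1],B[0])))
img=im['pixels'][74:194,223:343,::-1]; cv2.imwrite('pics/w11c.png',cv2.resize(img,(600,600),interpolation=cv2.INTER_CUBIC))
```

```text
[ 512.08670145 -204.26029814  274.50290805   -2.33198917]
bar [ 557.32354945 -250.3523273 ] [ 542.91374823 -249.00702905] 174.66632956639774
tab [ 534.41939244 -246.85408759] [ 526.42750065 -246.19493454] 175.28504644617504
pip [ 566.14831375 -240.28343227] centre collar top [ 559.12814527 -250.90388058]
tab ang about centre 171.80564533401142 33.037952889226254
bar 173.32754552060877
pip 56.53510067591964
```

View pics/w11c.png

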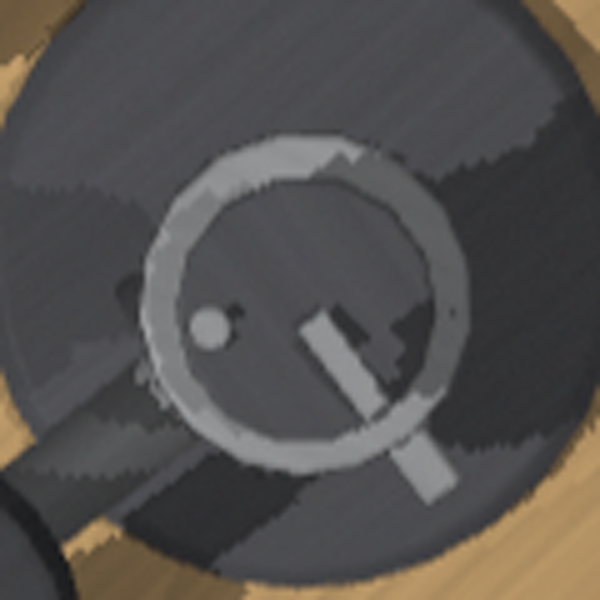

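Run:
```python
from h import *
for c in ['top','side']:
  ctrl.get_image(c)
  for n in ['mortar','pestle','trivet','vase','bowl','jar_a']:
    print(c,n,[(round(d['p'],2),np.round(d['location'])) for d in ctrl.pinpoint(c,n)][:2])
print(ctrl.get_obs()['t']); print(ctrl.close_job())
```

```text
top mortar [(0.7, array([541.,  92.,  -3.]))]
top pestle [(0.57, array([448., 410.,   6.]))]
top trivet [(0.87, array([450., 412.,   1.]))]
top vase [(0.88, array([728.,  -6.,   3.]))]
top bowl [(0.68, array([676., 362.,  -1.]))]
top jar_a [(0.71, array([ 408., -231.,    0.])), (0.6, array([ 695., -203.,   -2.]))]
side mortar [(0.57, array([532.,  91.,  -2.]))]
side pestle [(0.95, array([452., 409.,   8.])), (0.63, array([ 544., -246.,  229.]))]
side trivet [(0.72, array([444., 411.,  -1.])), (0.43, array([584., -32., 148.]))]
side vase [(0.61, array([731.,  -7.,   1.]))]
side bowl [(0.58, array([674., 359.,   2.]))]
side jar_a [(0.8, array([ 407., -230.,   -4.]))]
21.375
the job is handed in; nothing more can be done
None
```

The lamp is put away and the job is handed in at about 21 s. I folded the outer arm, swung the folded arms to the parked stop, and turned the collar clockwise to its locked stop. Then I opened the gripper and backed clear.

**Checks that agreed:**
- **Fold:** in the wrist picture the outer tube lies over the inner arm.
- **Park:** the inner arm measured 83.7°, against about 84.5° expected from the lock mark, so within about 1° of parked.
- **Collar:** the tab lines up with the raised bar to about 1–2°. The tool turned 4.25 rad, and the torque peaked at about 0.9 N m before the fingers slipped.
- **Other things:** the mortar, pestle, trivet, jars, vase and bowl all read within about 5 mm of where they stood.

**Things to note:**
- **Hard push at the parking stop:** I pressed the inner arm onto its stop harder than intended. The wrist force read about 70 N sideways and 58 N upward, roughly 92 N combined against the 120 N limit, and I backed off at once.
- **No regrip:** the collar went round in one grip, because the wrist's range covered the whole turn.
- **Network scatter:** the networks' readings for the lamp head and lock mark scattered by several mm, so for the collar I relied on my own measurements in the wrist picture.

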